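# Load the tall gel cassette into the reader

### The job

Slide the tall gel cassette up out of its slotted rack and stand it upright in the open slot on top of the low reader, lowering it all the way to the slot's floor before you let go. Leave the two short cassettes standing in the rack.

Things in the scene. Friction and masses are not known exactly. Their poses are not given: they have to be found in the camera images.
- tall_mid (a point): Centre of the tall gel cassette: upright flat plate, grey frame with a clear window, 70 mm wide (x), 8 mm thick (y), 130 mm tall (z, up), about 0.1 kg; this point is 65 mm above its lower edge. It starts in one of three slots of a fixed white rack whose floor is 12 mm and whose guides end 66 mm above the table, so it must rise 54 mm to come clear. Its top 64 mm stand free; grasp across the faces.
- reader_slot (a point): Centre of the slot's floor in the fixed low reader, a white box 200 x 180 x 85 mm tall. The slot opens upward amid its top: 94 mm long (along x of this point), 22 mm wide (y), z up. This floor is 12 mm above the table; straight walls rise 60 mm from it, then a 45-degree lead-in widens the mouth to 120 x 48 mm. The cassette's width goes along the slot, either face either way.
- short_a: A short gel cassette in another slot of the rack (100 x 160 mm): same look, 70 mm wide (x), 8 mm thick (y), but only 85 mm tall (z, up). Origin at the centre of its lower edge. The slots lie 50 mm apart along y and leave 3 mm of play all round. To be left in place.
- short_b: The other short gel cassette in the rack, the same as short_a: 70 x 8 x 85 mm, origin at the centre of its lower edge. To be left in place.
Things that resemble listed ones, but are neither listed nor needed, are in the scene too. What is shaped like the part that bears tall_mid but pink is not meant.

How it is judged:
By the outcome, as a careful person would: the job done as asked, in the order asked, and still so for the second after the job is handed in, with the robot touching nothing.
It also fails if it takes over 43 s, if anything falls off the work surface, if the arm or the gripper's body presses on something with over 40 N, if the wrist force passes 120 N, or if a joint passes its speed limit or range.

### The arm

A 6-joint arm with a two-finger parallel gripper is mounted at the origin on the work surface. World frame = base frame: x ahead of the robot, y to its left, z up, the work surface at z = 0. Lengths are in m, angles in rad, forces in N, time in s.
With the tool pointing down it reaches from about 0.35 to 0.975 m from the base axis. Payload 7.1 kg.
Tool frame: the origin (TCP) lies midway between the tips of the shut fingers; the grasp point (between the pads) lies 19 mm behind it; z points along the fingers, y is the line along which they close (so a half turn about z gives the same grasp; the last joint's range is limited). The gripper opens to 88 mm and grips with 3 to 60 N. Pads are 20 mm wide; open, the fingers measure 115 mm over their backs; the gripper's body (75 mm by 178 mm) begins 61 mm behind the grasp point.
Start: joints at [-1.316, 0.423, 1.63, -0, 1.089, -0.019], TCP at [0.169, -0.602, 0.197] pointing down, gripper open.
Joint ranges: [-3, 3], [-0.9, 2.11], [0.09, 2.58], [-1.31, 4.45], [0.11, 2.69], [-2.54, 2.54]. Speed limits (rad/s): [2.39, 2.39, 3.01, 3.14, 3.14, 3.14].

### API

Orientations are given as [roll, pitch, yaw] about the fixed x, y, z axes, in that order (R = Rz(yaw) Ry(pitch) Rx(roll)).
In Python, from plant import manip, viewer gives the robot as it stands.
- The arm moves only by the tool servo_tool, never from a script. Its argument "steps" is a list of rows, each a list of 7 numbers: the shift along the tool's x, y, z in units of 40 mm (1.0 is 40 mm), then the turn, a rotation vector about the tool's x, y, z in units of 6 degrees (1.0 is 6 degrees), then the closure, from -1 (fully open) to 1 (shut). In form: [[dx, dy, dz, wx, wy, wz, claw], ...]. A call has 1 to 5 rows; each row shifts and turns the commanded pose from where the row before left it, along the tool's axes as they then stand; what a row does not reach is not made up. A row lasts 1/10 s, in which the tool goes at most 50 mm and 8.59 degrees, less where a joint would pass 70% of its speed; a pose out of reach is approached as far as the arm can. A call is refused whole if a number of a shift passes 1 or a number of a turn 1, either way. A call with a gripper value outside its range is refused whole. The fingers move at their own pace and stop on an object; "grip_force" is the grip in N (left out, the last holds). Time passes only in rows, so rows that do not move let the fingers close. It gives the time, the measured TCP pose, the force, the opening and the grip force at its end, in the units of the state.
- manip.sense(): the state, without advancing time (a new reading comes with each control period).
- viewer.read_camera(name): name is "scene" or "top" or "wrist"; returns (picture, depth): 480x640x3 uint8, red, green, blue; 480x640 float32, m along the optical axis (not along the pixel's ray), 0 where there is no reading.
- viewer.camera_model(name): a dict with "fx", "fy", "cx", "cy" (pixels), "k1" (the pictures are not rectified: a ray, as slopes to the right and down, at radius r is drawn at 1 + k1 r^2 times it, then the intrinsics apply), "R" (3x3) and "t" (3): a world point X has camera coordinates R X + t; the wrist camera has in their place "T_tool_cam" (4x4, takes a point from camera to tool coordinates, whose origin is the TCP and whose axes are the flange's). Camera axes: x right, y down, z forward; pixel columns grow to the right and rows downward; lengths in m; the calibration is good to about 2 mm. A picture is of the moment at which its call begins: read the wrist's pose just before it. camera_model takes no time and is no camera call.
- manip.finish_job(): hands the job in; it is judged then, once.
The state is a dict: "time": time; "q": joint angles; "joint_velocities": joint speeds; "joint_efforts": joint torques, N m; "ee_pos": TCP position; "orientation": TCP orientation; "contact_force": force on the tool from outside, world axes, zero at the start; "ft_torque": the same for the moment, N m; "opening": opening from 0.0 (shut) to 1.0 (fully open); "finger_force": force on a finger pad.
Only numpy, scipy, OpenCV 4.12 (cv2) and the standard library are available. Lean on these libraries where they do the work, as an engineer would, in place of code of your own. Each camera call takes 0.05 s, during which the arm holds its last target. There are 200 camera calls.

## Working session

There is one attempt and no reset: what is moved stays moved. The work goes in short steps, Python scripts to look and compute and a tool call to move; the robot and the scene stay as the last step left them, time stands still between calls to the robot, and variables do not carry over. Pictures are saved under pics/ and viewed, at most 10 in all, crops included, and the job is handed in when it is done.

Besides the shell and the picture viewer there is one more tool, called after ">>>" as a command line: name --pt "numbers of a row" for each row, then --argument value for the rest. servo_tool: Moves the arm, as the interface text tells. Its arguments: {"type":"object","properties":{"steps":{"type":"array","items":{"type":"array","items":{"type":"number"}}},"grip_force":{"type":"number"}},"required":["steps"]}

```bash
mkdir -p pics; ls
python3 - <<'E'
from plant import manip, viewer
import cv2, numpy as np
for n in("scene","top"):
    p,d=viewer.read_camera(n); cv2.imwrite(f"pics/{n}0.png",p[:,:,::-1]); np.savez(f"pics/{n}0.npz",p=p,d=d)
    m=viewer.camera_model(n); print(n,m, (d>0).mean())
print(viewer.camera_model("wrist")); print(manip.sense())
E
```

```text
pics
scene {'fx': 440.0568288959106, 'fy': 440.0568288959106, 'cx': 323.89308687846363, 'cy': 232.69687878743164, 'k1': 0.002614867573132, 'R': array([[ 0.50694945,  0.86179403,  0.01770045],
       [ 0.57097075, -0.32034768, -0.75589005],
       [-0.64575124,  0.39330448, -0.65445926]]), 't': array([-0.30291943, -0.26788775,  1.15054023])} 0.9959895833333333
top {'fx': 493.42701482793706, 'fy': 493.42701482793706, 'cx': 320.4644142680968, 'cy': 237.72047092029163, 'k1': -0.08469551068565209, 'R': array([[ 0.027327  , -0.99907567,  0.03318191],
       [-0.99041217, -0.03155684, -0.13449127],
       [ 0.13541407, -0.02918852, -0.99035906]]), 't': array([-0.04671509,  0.60238079,  0.88755486])} 0.996259765625
{'fx': 343.2630927041324, 'fy': 343.2630927041324, 'cx': 317.61513754981553, 'cy': 238.5571274258864, 'k1': -0.04262960997634258, 'T_tool_cam': array([[-3.52245934e-05, -9.68765173e-01, -2.47979916e-01,
         6.68923377e-02],
       [ 9.99999731e-01, -2.15845721e-04,  7.01182725e-04,
        -1.08069559e-03],
       [-7.32806808e-04, -2.47979825e-01,  9.68764920e-01,
        -1.87025142e-01],
       [ 0.00000000e+00,  0.00000000e+00,  0.00000000e+00,
         1.00000000e+00]])}
{'time': 0.1, 'q': array([-1.31601761e+00,  4.23748466e-01,  1.63058991e+00, -6.95616466e-06,
        1.08859640e+00, -1.90072952e-02]), 'joint_velocities': array([ 0.00053333, -0.00149155, -0.00207728, -0.00061318, -0.00257776,
       -0.00096761]), 'joint_efforts': array([ 1.31458473e-03, -5.45609379e+01, -2.74325716e+01,  6.45842752e-02,
        1.88010838e-02, -2.84562321e-05]), 'ee_pos': array([ 0.16887264, -0.60120851,  0.19609871]), 'orientation': array([-3.14025066e+00, -1.93509044e-05,  2.73789228e-01]), 'contact_force': array([-0.08634261,  0.16789326,  0.57817993]), 'ft_torque': array([-0.0156469 , -0.01637578,  0.00138533]), 'finger_force': 0.0, 'opening': 0.9996132028705919}
```

View pics/scene0.png

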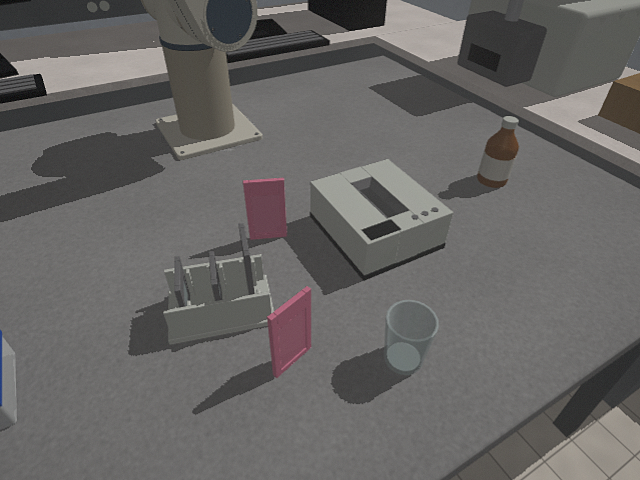

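View pics/top0.png

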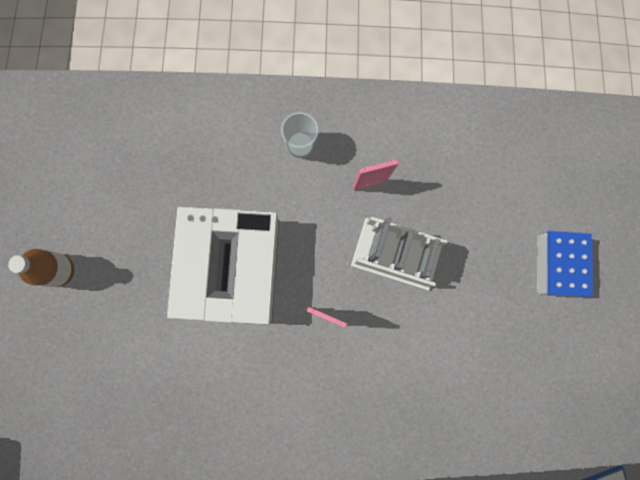

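The scene view shows the rack with the tall cassette at about (246,260), pink decoys at (266,210) and (290,332), and the reader at (380,215). In the top view the rack is at (400,253) with the tall plate in its left slot at (377,240). The reader slot is at (225,265).

```bash
cat > h.py <<'E'
import numpy as np, cv2
from plant import manip, viewer
from scipy.spatial.transform import Rotation as Ro
def world(name,d,pose=None):
    m=viewer.camera_model(name); K=np.array([[m['fx'],0,m['cx']],[0,m['fy'],m['cy']],[0,0,1]])
    v,u=np.mgrid[:480,:640]
    r=cv2.undistortPoints(np.stack([u,v],-1).reshape(-1,1,2).astype(np.float64),K,np.array([m['k1'],0,0,0])).reshape(480,640,2)
    c=np.concatenate([r,np.ones((480,640,1))],-1)*d[...,None]
    if name=="wrist":
        T=m['T_tool_cam']; p,o=pose
        return (c@T[:3,:3].T+T[:3,3])@Ro.from_euler('xyz',o).as_matrix().T+p
    return (c-m['t'])@m['R']
def rect(P):
    return cv2.minAreaRect(P[:,:2].astype(np.float32)*1000)
E
python3 - <<'E'
from h import *
for n in("top","scene"):
    f=np.load(f"pics/{n}0.npz"); p,d=f['p'].astype(int),f['d']; W=world(n,d); ok=d>0
    v,u=np.mgrid[:480,:640]
    pink=(p[...,0]-p[...,1]>40)
    if n=="top": R=(u>160)&(u<285)&(v>200)&(v<330); C=(u>345)&(u<455)&(v>210)&(v<295)
    else: R=(u>300)&(u<460)&(v>150)&(v<280); C=(u>155)&(u<275)&(v>220)&(v<345)
    C&=ok&~pink; R&=ok
    z=W[...,2]
    print(n,"reader top",np.median(z[R&(z>.07)]),rect(W[R&(z>.078)]))
    c=rect(W[R&(z>.078)])[0]
    near=np.hypot(W[...,0]*1000-c[0],W[...,1]*1000-c[1])<75
    for lo,hi in((.0,.03),(.03,.075),(0,.08)):
        S=R&near&(z<hi)&(z>lo); print(' slot',lo,hi,S.sum(), rect(W[S]) if S.sum()>5 else'')
    for lo,hi in((.10,.2),(.125,.16),(.075,.105),(.055,.072)):
        S=C&(z>lo)&(z<hi); print(' rack',lo,hi,S.sum(), rect(W[S]) if S.sum()>5 else'')
    S=C&(z>.055); q,_=np.histogram(z[S],np.arange(.055,.16,.005)); print(q)
    P=ok&pink&(z>.02); 
    for x in cv2.connectedComponentsWithStats(P.astype(np.uint8))[2]:
        if 100<x[4]<50000:
            S=P&(u>=x[0])&(u<x[0]+x[2])&(v>=x[1])&(v<x[1]+x[3]); print(' pink',x,rect(W[S]),z[S].max())
E
```

```text
top reader top 0.08474282551699688 ((544.6431884765625, 146.499267578125), (180.81350708007812, 201.34576416015625), 88.24093627929688)
 slot 0.0 0.03 409 ((545.6927490234375, 151.5400848388672), (14.005776405334473, 93.67536163330078), 87.74824523925781)
 slot 0.03 0.075 456 ((544.5098876953125, 148.330810546875), (34.10673522949219, 103.78673553466797), 86.29265594482422)
 slot 0 0.08 1317 ((549.0680541992188, 141.42132568359375), (56.77972412109375, 123.76808166503906), 87.74791717529297)
 rack 0.1 0.2 291 ((581.5162353515625, -178.8114013671875), (105.93081665039062, 70.81431579589844), 73.75274658203125)
 rack 0.125 0.16 241 ((595.37841796875, -132.06370544433594), (8.452590942382812, 70.35599517822266), 73.79132080078125)
 rack 0.075 0.105 551 ((581.3477172851562, -179.63258361816406), (107.5494613647461, 70.45037841796875), 73.78804779052734)
 rack 0.055 0.072 861 ((581.77197265625, -179.56298828125), (149.08583068847656, 89.22264862060547), 73.76559448242188)
[109 330 397  55  50  53  50 101 289   8   4  11  13  14  11  18  39 172
   1   0]
 pink [354 160  45  28 621] ((721.2
[... 835 characters left out ...]
5878906), (14.365224838256836, 176.85231018066406), 79.86310577392578)
 rack 0.075 0.105 776 ((633.0962524414062, -194.30711364746094), (107.18795013427734, 188.75576782226562), 80.00115966796875)
 rack 0.055 0.072 1702 ((581.3876953125, -181.6875457763672), (149.62599182128906, 90.58211517333984), 74.02983856201172)
[417 685 575  64  87  84  77  82 421  25  24  27  26  28  29  18  18 189
   0   0]
 pink [243 178  41   6 128] ((458.5414123535156, -41.59482955932617), (68.3163070678711, 9.883804321289062), 68.38774871826172) 0.13137258083823028
 pink [ 267  286   44   84 2044] ((721.934326171875, -125.8759765625), (9.059213638305664, 70.09606170654297), 16.921655654907227) 0.13180184151331548
```

>>> servo_tool --pt "0.85 -0.5 0 0 0 1 -0.1" --pt "0.8 -0.6 0 0 0 1 -0.1" --pt "0.7 -0.7 0 0 0 1 -0.1" --pt "0.6 -0.8 0 0 0 1 -0.1" --pt "0.5 -0.85 0 0 0 1 -0.1"

```text
time: 0.6
ee_pos: [0.3006, -0.4512, 0.1965]
orientation: [-3.141, 0.0, -0.254]
contact_force: [-0.0, -0.9, -0.4]
opening: 0.584
finger_force: 0.0
```

```bash
cat >> h.py <<'E'
def delta(x,y,z,yaw_deg):
    s=manip.sense(); p=s['ee_pos']; R=Ro.from_euler('xyz',s['orientation'])
    T=Ro.from_euler('xyz',[np.pi,0,np.radians(yaw_deg)])
    print('t',s['time'],'pos',p.round(4),'rpy',np.degrees(s['orientation']).round(1),'F',s['contact_force'].round(1),'op',round(s['opening'],3),'ff',round(s['finger_force'],1))
    print('shift units',((R.inv().apply(np.array([x,y,z])-p))/.04).round(2),'turn units',(np.degrees((R.inv()*T).as_rotvec())/6).round(2))
E
python3 -c "
from h import *
delta(.5954,-.132,.19,-16.2)"
```

```text
t 0.6 pos [ 0.3006 -0.4512  0.1965] rpy [-180.     0.   -14.6] F [-0.  -0.9 -0.4] op 0.584 ff 0.0
shift units [ 5.12 -9.58  0.16] turn units [-0.    0.    0.27]
```

>>> servo_tool --pt "0.5 -0.95 0 0 0 0.2 -0.1" --pt "0.5 -0.95 0 0 0 0 -0.1" --pt "0.5 -0.95 0 0 0 0 -0.1" --pt "0.5 -0.95 0 0 0 0 -0.1" --pt "0.5 -0.95 0 0 0 0 -0.1"

```text
time: 1.1
ee_pos: [0.4473, -0.2942, 0.1966]
orientation: [-3.142, 0.0, -0.271]
contact_force: [0.4, 0.0, -0.2]
opening: 0.555
finger_force: 0.0
```

>>> servo_tool --pt "0.5 -0.95 0 0 0 0 -0.1" --pt "0.5 -0.95 0 0 0 0 -0.1" --pt "0.5 -0.95 0 0 0 0 -0.1" --pt "0.4 -0.6 0 0 0 0 -0.1" --pt "0 0 0 0 0 0 -0.1"

```text
time: 1.6
ee_pos: [0.5588, -0.1807, 0.1965]
orientation: [-3.141, -0.001, -0.267]
contact_force: [0.9, -0.5, 0.4]
opening: 0.548
finger_force: 0.0
```

Run:
```python
from h import *
delta(.5954,-.132,.19,-16.2)
s=manip.sense(); p,d=viewer.read_camera("wrist"); cv2.imwrite("pics/w1.png",p[:,:,::-1])
W=world("wrist",d,(s['ee_pos'],s['orientation'])); z=W[...,2]; p=p.astype(int)
N=(np.hypot(W[...,0]-.595,W[...,1]+.132)<.06)&(d>0)&(p[...,0]-p[...,1]<40)
S=N&(z>.125)&(z<.15); print(S.sum(),rect(W[S]),np.median(z[S]))
```

```text
t 1.6 pos [ 0.5588 -0.1807  0.1965] rpy [-180.    -0.   -15.3] F [ 0.9 -0.5  0.4] op 0.548 ff 0.0
shift units [ 0.56 -1.42  0.16] turn units [-0.01 -0.    0.15]
1450 ((594.7146606445312, -132.369384765625), (8.654207229614258, 70.33497619628906), 74.20291900634766) 0.14054764127960573
```

View pics/w1.png

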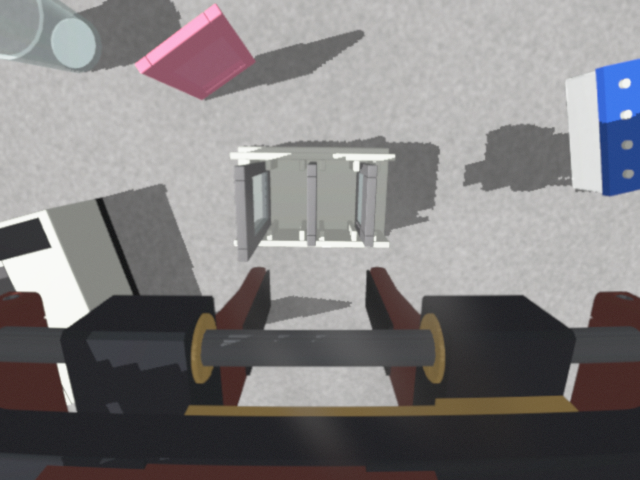

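The wrist view shows the tall plate in the rack's left slot at (242,212), with the short ones at (311,205) and (370,205). The fingers are clear, and the measured centre agrees to within 1 mm.

>>> servo_tool --pt "0.3 -0.7 0 0 0 0.1 -0.1" --pt "0.25 -0.7 0 0 0 0 -0.1" --pt "0 0 0 0 0 0 -0.1" --pt "0 0 0 0 0 0 -0.1"

```text
time: 2.05
ee_pos: [0.592, -0.1359, 0.1964]
orientation: [3.141, 0.001, -0.281]
contact_force: [-0.2, 0.7, -0.1]
opening: 0.552
finger_force: 0.0
```

```bash
python3 -c "
from h import *
delta(.595,-.1322,.103,-16.0)"
```

```text
t 2.05 pos [ 0.592  -0.1359  0.1964] rpy [ 1.80e+02  1.00e-01 -1.61e+01] F [-0.2  0.7 -0.1] op 0.552 ff 0.0
shift units [ 0.05 -0.11  2.33] turn units [ 0.01  0.01 -0.02]
```

>>> servo_tool --pt "0.05 -0.11 0.5 0 0 0 -0.1" --pt "0 0 0.6 0 0 0 -0.1" --pt "0 0 0.6 0 0 0 -0.1" --pt "0 0 0.6 0 0 0 -0.1" --pt "0 0 0 0 0 0 -0.1"

```text
time: 2.55
ee_pos: [0.5926, -0.1325, 0.1017]
orientation: [3.141, 0.007, -0.283]
contact_force: [-0.6, 0.2, 1.0]
opening: 0.548
finger_force: 0.0
```

Run:
```python
from h import *
delta(.595,-.1322,.103,-16.0)
p,d=viewer.read_camera("wrist"); cv2.imwrite("pics/w2.png",p[:,:,::-1])
```

```text
t 2.55 pos [ 0.5926 -0.1325  0.1017] rpy [180.    0.4 -16.2] F [-0.6  0.2  1. ] op 0.548 ff 0.0
shift units [ 0.06 -0.02 -0.03] turn units [ 0.01  0.06 -0.03]
```

View pics/w2.png

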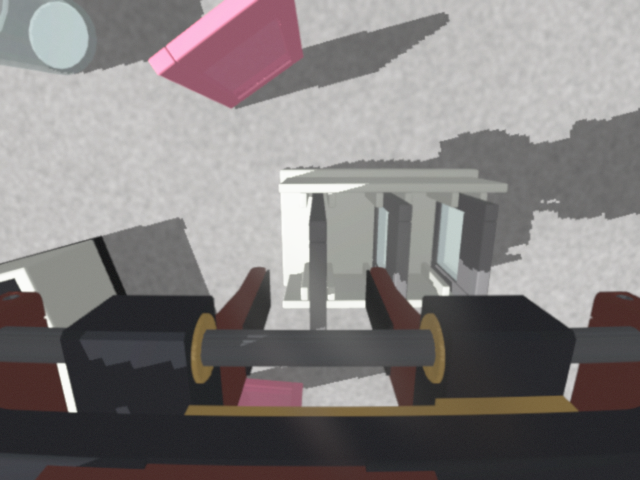

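The tall plate (318,250) sits centred between the fingers, clear of the short one at (395,240). Closing now.

>>> servo_tool --pt "0.05 0 0 0 0 0 0.9" --pt "0 0 0 0 0 0 1" --pt "0 0 0 0 0 0 1" --pt "0 0 0 0 0 0 1" --pt "0 0 0 0 0 0 1" --grip_force 20

```text
time: 3.1
ee_pos: [0.5983, -0.1321, 0.1053]
orientation: [-3.142, -0.001, -0.281]
contact_force: [-0.4, -1.0, 0.8]
opening: 0.134
finger_force: 0.2
```

>>> servo_tool --pt "0 0 0 0 0 0 1" --pt "0 0 0 0 0 0 1" --pt "0 0 0 0 0 0 1"

```text
time: 3.4
ee_pos: [0.5983, -0.1322, 0.1051]
orientation: [3.141, -0.0, -0.281]
contact_force: [-0.3, -0.4, 4.1]
opening: 0.089
finger_force: 20.0
```

>>> servo_tool --pt "0 0 -0.2 0 0 0 1" --pt "0 0 -0.3 0 0 0 1" --pt "0 0 -0.4 0 0 0 1" --pt "0 0 -0.5 0 0 0 1" --pt "0 0 -0.5 0 0 0 1"

```text
time: 3.9
ee_pos: [0.5981, -0.132, 0.1822]
orientation: [-3.141, -0.0, -0.281]
contact_force: [1.6, 0.0, -1.5]
opening: 0.091
finger_force: 20.0
```

>>> servo_tool --pt "0 0 -0.5 0 0 0 1" --pt "0 0 -0.4 0 0 0 1" --pt "0 0 -0.2 0 0 0 1" --pt "0 0 0 0 0 0 1"

```text
time: 4.3
ee_pos: [0.5988, -0.1322, 0.2264]
orientation: [-3.141, -0.003, -0.281]
contact_force: [0.3, -0.9, -1.0]
opening: 0.094
finger_force: 20.0
```

Run:
```python
from h import *
delta(.5443,.1462,.220,-1.8)
p,d=viewer.read_camera("scene"); cv2.imwrite("pics/s2.png",p[:,:,::-1])
```

```text
t 4.3 pos [ 0.5988 -0.1322  0.2264] rpy [-180.    -0.2  -16.1] F [ 0.3 -0.9 -1. ] op 0.094 ff 20.0
shift units [-3.24 -6.31  0.15] turn units [ 0.   -0.03 -2.39]
```

View pics/s2.png

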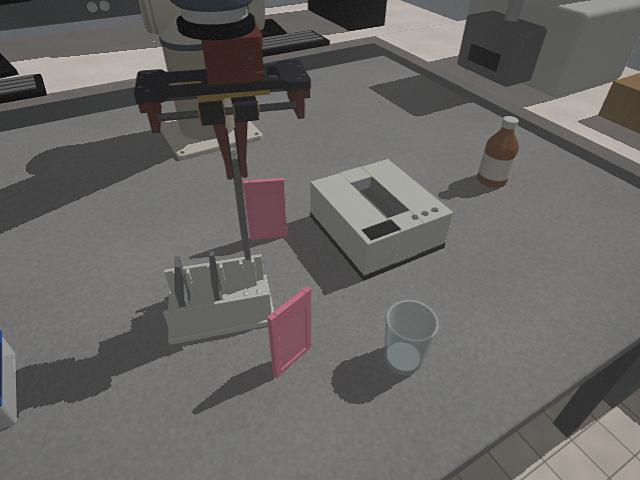

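The plate hangs from the gripper at (243,205), clear of the rack. Both short cassettes remain standing at (180,280) and (213,275). Moving to the reader.

>>> servo_tool --pt "-0.3 -0.4 0 0 0 -0.5 1" --pt "-0.35 -0.7 0 0 0 -0.6 1" --pt "-0.3 -0.8 0 0 0 -0.6 1" --pt "-0.2 -0.8 0 0 0 -0.6 1" --pt "-0.2 -0.8 0 0 0 0 1"

```text
time: 4.85
ee_pos: [0.5642, 0.0176, 0.2236]
orientation: [-3.141, 0.002, -0.037]
contact_force: [-0.3, -1.2, -1.5]
opening: 0.09
finger_force: 20.0
```

>>> servo_tool --pt "-0.2 -0.8 0 0 0 0 1" --pt "-0.1 -0.8 0 0 0 0 1" --pt "0 -0.5 0 0 0 0 1" --pt "0 -0.3 0 0 0 0 1" --pt "0 0 0 0 0 0 1"

```text
time: 5.35
ee_pos: [0.5569, 0.1134, 0.2241]
orientation: [3.142, 0.001, -0.037]
contact_force: [-0.6, -0.8, -1.8]
opening: 0.084
finger_force: 20.0
```

```bash
python3 -c "
from h import *
delta(.5475,.1462,.220,-1.8)"
```

```text
t 5.35 pos [0.5569 0.1134 0.2241] rpy [ 1.8e+02  1.0e-01 -2.1e+00] F [-0.6 -0.8 -1.8] op 0.084 ff 20.0
shift units [-0.26 -0.81  0.1 ] turn units [ 0.    0.01 -0.06]
```

>>> servo_tool --pt "-0.13 -0.4 0 0 0 -0.06 1" --pt "-0.13 -0.4 0 0 0 0 1" --pt "0 0 0 0 0 0 1" --pt "0 0 0 0 0 0 1"

```text
time: 5.75
ee_pos: [0.5483, 0.1445, 0.2248]
orientation: [3.141, 0.0, -0.033]
contact_force: [0.5, 0.4, -0.7]
opening: 0.088
finger_force: 20.0
```

Run:
```python
from h import *
delta(.5475,.1462,.220,-1.8)
s=manip.sense()
f,d=viewer.read_camera("wrist"); cv2.imwrite("pics/w3.png",f[:,:,::-1])
W=world("wrist",d,(s['ee_pos'],s['orientation'])); z=W[...,2]
for lo,hi in((.075,.095),(.09,.2)):
    S=(d>0)&(z>lo)&(z<hi)&(np.hypot(W[...,0]-.544,W[...,1]-.146)<.16); print(lo,S.sum(),rect(W[S]))
n=(abs(W[...,0]-.544)<.075)&(abs(W[...,1]-.146)<.04)&(d>0)
for lo,hi in((0,.03),(.03,.068),(0,.08)):
    S=n&(z>lo)&(z<hi); print('slot',S.sum(),rect(W[S]) if S.sum()>5 else'')
v,u=np.mgrid[:480,:640]
T=(s['ee_pos'])
L=(W-T)@Ro.from_euler('xyz',s['orientation']).as_matrix()
S=(d>0)&(abs(L[...,1])<.02)&(abs(L[...,0])<.06)&(L[...,2]>.0)&(L[...,2]<.09)
print('plate in tool',S.sum(),L[S].min(0),L[S].max(0),np.median(L[S],0))
for a in np.arange(0,.09,.015):
    q=S&(L[...,2]>a)&(L[...,2]<a+.015); print(a,q.sum(),L[q].min(0) if q.any() else'',L[q].max(0) if q.any() else'')
```

```text
t 5.75 pos [0.5483 0.1445 0.2248] rpy [180.    0.   -1.9] F [ 0.5  0.4 -0.7] op 0.088 ff 20.0
shift units [-0.02 -0.04  0.12] turn units [ 0.    0.   -0.02]
0.075 28131 ((556.6947021484375, 145.31521606445312), (180.86148071289062, 173.6787567138672), 88.33110809326172)
0.09 152 ((579.7972412109375, 143.62826538085938), (8.196046829223633, 1.13167142868042), 86.0731201171875)
slot 601 ((542.0425415039062, 145.6558380126953), (22.108936309814453, 89.70458221435547), 88.35807800292969)
slot 213 ((542.9976806640625, 145.6420135498047), (22.1175594329834, 93.40519714355469), 88.35496520996094)
slot 2906 ((547.751953125, 145.8539276123047), (42.88001251220703, 105.03450012207031), 88.3771743774414)
plate in tool 238 [ 0.03079335 -0.00451572  0.00016958] [0.03214385 0.0038857  0.08915092] [ 0.03179492 -0.00040678  0.03343459]
0.0 61 [ 0.03103191 -0.00451572  0.00016958] [0.03214385 0.00333696 0.01477127]
0.015 49 [ 0.03108267 -0.00429903  0.01525306] [0.03210239 0.0032778  0.02974825]
0.03 43 [ 0.03103512 -0.00382942  0.03012481] [0.03199435 0.00358066 0.04489225]
0.045 35 [ 0.03079335 -0.00403036  0.04543557] [0.03203131 0.0038857  0.0594255 ]
0.06 30 [ 0.03158137 -0.00346284  0.0624887 ] [0.03197338 0.00341373 0.07477237]
0.075 20 [ 0.03134114 -0.00359719  0.07863583] [0.03197931 0.00361047 0.08915092]
```

View pics/w3.png

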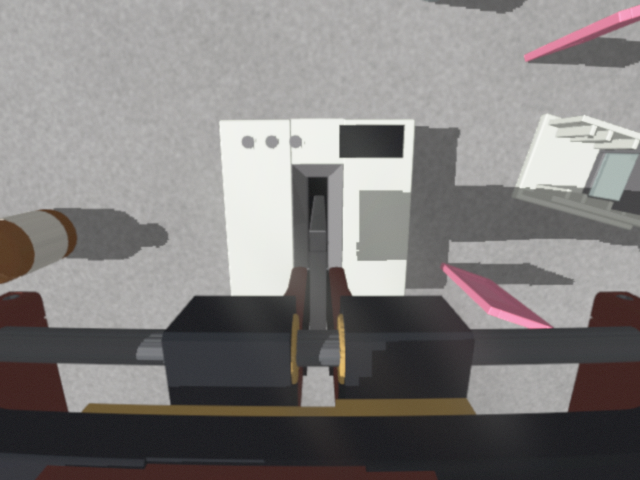

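The slot at (318,200) lies straight under the plate, which is vertical, and the slot centre is (0.543, 0.1457). Lowering.

>>> servo_tool --pt "-0.04 -0.03 0.4 0 0 0 1" --pt "0 0 0.5 0 0 0 1" --pt "0 0 0.5 0 0 0 1" --pt "0 0 0.3 0 0 0 1" --pt "0 0 0 0 0 0 1"

```text
time: 6.3
ee_pos: [0.5459, 0.1449, 0.1552]
orientation: [3.141, 0.003, -0.035]
contact_force: [-0.1, 0.2, -1.1]
opening: 0.09
finger_force: 20.0
```

>>> servo_tool --pt "0 0 0.3 0 0 0 1" --pt "0 0 0.3 0 0 0 1" --pt "0 0 0.2 0 0 0 1" --pt "0 0 0.15 0 0 0 1" --pt "0 0 0 0 0 0 1"

```text
time: 6.8
ee_pos: [0.5464, 0.1454, 0.1178]
orientation: [3.141, 0.002, -0.034]
contact_force: [-0.8, 0.4, -0.5]
opening: 0.086
finger_force: 20.0
```

>>> servo_tool --pt "0 0 0.12 0 0 0 1" --pt "0 0 0.1 0 0 0 1" --pt "0 0 0.05 0 0 0 1" --pt "0 0 0 0 0 0 1"

```text
time: 7.2
ee_pos: [0.5468, 0.1455, 0.1077]
orientation: [3.141, 0.0, -0.034]
contact_force: [0.3, -0.3, -1.4]
opening: 0.088
finger_force: 20.0
```

>>> servo_tool --pt "0 0 0.04 0 0 0 1" --pt "0 0 0 0 0 0 1"

```text
time: 7.4
ee_pos: [0.5469, 0.1455, 0.1064]
orientation: [-3.142, -0.0, -0.034]
contact_force: [-0.1, -0.1, -0.8]
opening: 0.088
finger_force: 20.0
```

>>> servo_tool --pt "0 0 0.03 0 0 0 1" --pt "0 0 0 0 0 0 1"

```text
time: 7.6
ee_pos: [0.547, 0.1456, 0.1051]
orientation: [3.142, -0.0, -0.034]
contact_force: [0.3, -0.6, -0.4]
opening: 0.087
finger_force: 20.0
```

>>> servo_tool --pt "0 0 0.03 0 0 0 1" --pt "0 0 0 0 0 0 1"

```text
time: 7.8
ee_pos: [0.5474, 0.1457, 0.1051]
orientation: [-3.141, -0.001, -0.034]
contact_force: [-2.7, -0.2, 7.4]
opening: 0.088
finger_force: 20.0
```

>>> servo_tool --pt "0 0 0.03 0 0 0 1" --pt "0 0 0 0 0 0 1"

```text
time: 8.0
ee_pos: [0.548, 0.146, 0.1051]
orientation: [-3.141, -0.002, -0.034]
contact_force: [-4.3, -0.6, 16.4]
opening: 0.087
finger_force: 20.0
```

The plate is on the slot floor: height stopped at 0.1051, same grasp height as in the rack, with force rising. I'll relieve the press, then release gently.

>>> servo_tool --pt "0 0 -0.04 0 0 0 1" --pt "0 0 0 0 0 0 1" --pt "0 0 0 0 0 0 1" --grip_force 5

```text
time: 8.3
ee_pos: [0.5474, 0.1457, 0.1051]
orientation: [-3.141, -0.001, -0.034]
contact_force: [-1.8, 1.6, 8.0]
opening: 0.094
finger_force: 5.0
```

>>> servo_tool --pt "0 0 0 0 0 0 0.83" --pt "0 0 0 0 0 0 0.8" --pt "0 0 0 0 0 0 0.75" --pt "0 0 0 0 0 0 0.7" --pt "0 0 0 0 0 0 0.6"

```text
time: 8.8
ee_pos: [0.5468, 0.1455, 0.1041]
orientation: [3.142, 0.0, -0.034]
contact_force: [0.4, -0.9, -0.0]
opening: 0.187
finger_force: 0.0
```

>>> servo_tool --pt "0 0 0 0 0 0 0.4" --pt "0 0 0 0 0 0 0.2" --pt "0 0 0 0 0 0 0" --pt "0 0 0 0 0 0 0" --pt "0 0 0 0 0 0 0"

```text
time: 9.3
ee_pos: [0.5469, 0.1455, 0.1044]
orientation: [-3.142, 0.0, -0.034]
contact_force: [-0.5, 0.6, -0.5]
opening: 0.498
finger_force: 0.0
```

Run:
```python
from h import *
delta(.5475,.1457,.2,-1.8)
f,d=viewer.read_camera("wrist"); cv2.imwrite("pics/w4.png",f[:,:,::-1])
```

```text
t 9.3 pos [0.5469 0.1455 0.1044] rpy [-180.    0.   -2.] F [-0.5  0.6 -0.5] op 0.498 ff 0.0
shift units [ 0.01 -0.   -2.39] turn units [-0.    0.   -0.03]
```

View pics/w4.png

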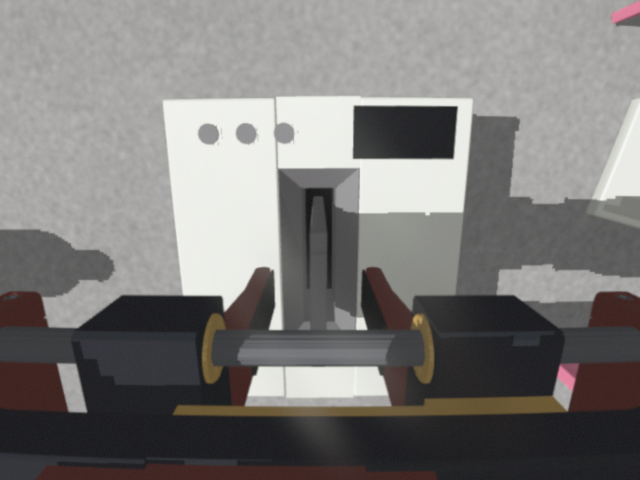

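The plate stands upright in the middle of the slot at (318,260), with the fingers clear on both sides. Retreating straight up.

>>> servo_tool --pt "0 0 -0.3 0 0 0 0" --pt "0 0 -0.6 0 0 0 0" --pt "0 0 -0.8 0 0 0 0" --pt "0 0 -0.8 0 0 0 0" --pt "0 0 -0.5 0 0 0 0"

```text
time: 9.85
ee_pos: [0.5479, 0.1458, 0.2279]
orientation: [-3.141, -0.003, -0.034]
contact_force: [-0.1, 0.2, -0.1]
opening: 0.501
finger_force: 0.0
```

>>> servo_tool --pt "0 0.8 0 0 0 0 0" --pt "-0.3 0.9 0 0 0 0 0" --pt "-0.3 0.9 0 0 0 0 0" --pt "-0.3 0.8 0 0 0 0 0" --pt "0 0 0 0 0 0 0"

```text
time: 10.35
ee_pos: [0.5048, 0.0081, 0.2252]
orientation: [3.141, 0.0, -0.037]
contact_force: [-0.9, -0.4, -1.3]
opening: 0.5
finger_force: 0.0
```

Run:
```python
from h import *
delta(.5475,.1457,.2,-1.8)
f,d=viewer.read_camera("scene"); cv2.imwrite("pics/s3.png",f[:,:,::-1])
W=world("scene",d); z=W[...,2]
S=(d>0)&(np.hypot(W[...,0]-.543,W[...,1]-.146)<.06)&(z>.09)&(z<.15); print(S.sum(),z[S].max(),rect(W[S&(z>.132)]),rect(W[S&(z<.11)]))
```

```text
t 10.35 pos [0.5048 0.0081 0.2252] rpy [180.    0.   -2.1] F [-0.9 -0.4 -1.3] op 0.5 ff 0.0
shift units [ 0.94 -3.48  0.63] turn units [ 0.01  0.   -0.05]
743 0.1433447427975919 ((544.1361083984375, 144.00982666015625), (10.43243408203125, 71.39036560058594), 86.99261474609375) ((544.09130859375, 141.79083251953125), (70.82532501220703, 8.414139747619629), 2.4240689277648926)
```

View pics/s3.png

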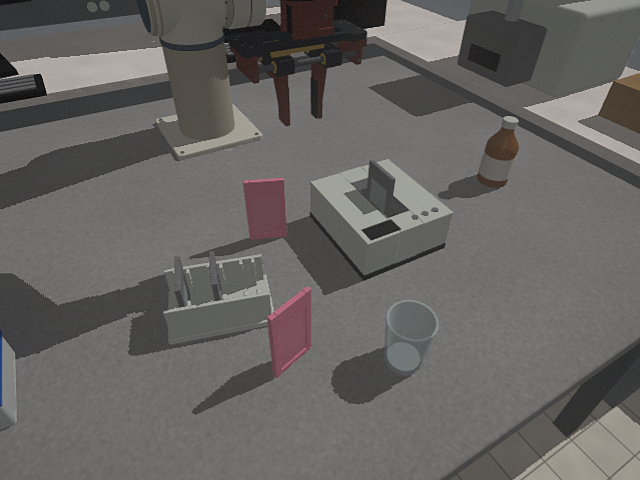

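The plate stands upright in the reader at (381,187) with its top at 0.142 m, so it is on the floor. Both short cassettes are still in the rack at (180,280) and (213,275), the pink decoys are untouched and the robot is clear.

```bash
python3 -c "
from plant import manip
print(manip.finish_job())"
```

```text
the job is handed in; nothing more can be done
None
```

The tall cassette stands upright on the floor of the reader's slot, both short cassettes are still in the rack, and the job was handed in at about 10.4 s with the robot touching nothing.

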